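Find the concealed catch of a jade dealer's box

ROBOT

A 7-joint arm with a two-finger parallel gripper is mounted at the origin on a cart in front of the work surface, level with it; the furniture and walls round the work are solid. World frame = base frame: x ahead of the robot, y to its left, z up, the work surface at z = 0. Lengths are in m, angles in degrees, forces in N, time in s.
With the tool pointing down it reaches from about 0.425 to 0.925 m from the base axis. Payload 6.8 kg.
Tool frame: the origin (TCP) lies midway between the tips of the shut fingers; the grasp point (between the pads) lies 19 mm behind it; z points along the fingers, y is the line along which they close (so a half turn about z gives the same grasp; the last joint's range is limited). The gripper opens to 85 mm and grips with 20 to 120 N. Pads are 22 mm wide; open, the fingers measure 114 mm over their backs; the gripper's body (76 mm by 85 mm) begins 54 mm behind the grasp point. The pads swing forward as they close: fully open they stand 13 mm farther back than shut.
Start: joints at [-75.235, 27.33, 1.283, 89.118, -0.659, 63.558, -4.761], TCP at [0.241, 0.63, 0.231] pointing down, gripper open.
Joint ranges: [-169.35, 169.35], [-19.33, 120.38], [-80.79, 83.38], [13.8, 139.57], [-78.32, 258.32], [9.67, 109.79], [-169.56, 169.56]. Speed limits (degrees/s): [136.94, 136.94, 180, 180, 180, 180, 180].

INTERFACE

Orientations are given as a 3x3 rotation matrix whose columns are the frame's x, y, z axes.
In Python, from workcell import env, get_image, ticket, spot_in gives the robot as it stands.
- The arm moves only by the tool crank_tcp, called by a JSON object that holds its "method" and its "body". Schema: {"type":"object","properties":{"motion":{"type":"array","items":{"type":"array","items":{"type":"array","items":{"type":"number"},"minItems":7,"maxItems":7},"minItems":1,"maxItems":8},"minItems":1,"maxItems":1},"squeeze":{"type":"number"},"only":{"type":"string"},"quiet":{"type":"boolean"},"lines":{"type":"string"}},"required":["motion"],"additionalProperties":false}. motion is a list that holds a single list of rows (three levels of brackets), with 1 to 8 rows, each of 7 numbers: a rotation vector rx, ry, rz in normalised numbers (1 is 120 degrees), then dx, dy, dz in shares of the most that a row can go, 1 being 50 mm, then the finger opening in m; each row shifts and turns the commanded pose from where the row before left it, along the tool's axes as they then stand; what a row does not reach is not made up. A row lasts 1/10 s, in which the tool goes at most 0.05 m and 8.59 degrees, less where a joint would pass 70% of its speed; a pose out of reach is approached as far as the arm can. The fingers move at their own pace and stop on an object; squeeze is the grip in N (left out, the last holds). Time passes only in rows, so rows that do not move let the fingers close. The tool returns the time, the measured TCP pose, the force, the opening and the grip force at its end. only (a regular expression) keeps the lines of the reply that match it, lines (a string "A,B") keeps lines A to B, and quiet returns only ok. No shift or turn number may pass 1 either way. Input that does not fit is refused with a message, and nothing moves.
- env.get_state(): the state, without advancing time (a new reading comes with each control period).
- get_image(name): name is "scene" or "side" or "wrist"; returns a dict with "frame" (420x560x3 uint8, red, green, blue), "mtx" (3x3 intrinsics, pixels), "R" (3x3) and "t" (3): a world point X has camera coordinates R X + t. Camera axes: x right, y down, z forward; pixel columns grow to the right and rows downward; lengths in m; the calibration is good to about 2 mm. A picture is of the moment at which its call begins. There is no depth.
- ticket.finish_job(): hands the job in; it is judged then, once.
Trained networks look in a picture, given as the dict that the camera call returned (one of the last four; its "shot" number tells which), for a name from the list of things; names that differ only in an ending like _2 or _b are one class to them, and where a whole thing is asked for, a point or a joint stands for the part that bears it (a point fixed in the world has none). Each returns a list of dicts, best first, with "conf" (0 to 1); they miss things now and then, are a little off and sometimes report something else, mostly with a low value. They report only what shows in the picture. A call takes as long as a camera call.
- spot_in(picture, name): "point" ([column, row] in pixels, amid what is visible of it).
The state is a dict: "t": time; "joint_pos": joint angles; "dq": joint speeds; "joint_efforts": joint torques, N m; "position": TCP position; "eef_rot": TCP orientation; "force": force on the tool from outside, world axes, zero at the start; "wrist_torque": the same for the moment, N m; "grip_width": finger opening in m; "finger_force": force on a finger pad.
Only numpy, scipy, OpenCV 4.12 (cv2) and the standard library are available. Lean on these libraries where they do the work, as an engineer would, in place of code of your own. Each camera call takes 0.05 s, during which the arm holds its last target. There are 200 camera calls.

TASK

The light wooden box has a concealed catch: one of the four square inlays in its lid is really a push button, though it looks just like the other three. Feel across the inlays with the fingertips until you find the one that gives, press it fully in so that the drawer springs out of the front, then let go and draw the hand clear, leaving the drawer open. Pick nothing up, and leave the jade stone in the drawer, the stone on the lid, the bangle and the stamp undisturbed.

Things in the scene. Friction and masses are not known exactly. Their poses are not given: they have to be found in the camera images.
- box: Light wooden box, 150 (x) x 270 (y) x 70 mm, fixed to the table. Origin: centre of its underside, on the table; z up; its drawer front faces -x. In the flat lid, 70 mm above the table, four square inlays lie in a row along y, 25 mm in front (-x) of the centre. Three are rigid; one, a different one each time, is the catch. They look the same: only touch (or the joint values) tells them apart.
- inlay_1 (a point): Centre of the upper face of an inlay, 68.5 mm above the table (1.5 mm below the lid's face), 25 mm in front of the box's centre and 93 mm to its +y side (leftmost seen from the robot). Inlay: darker wood, 48 mm square, in a 52 (x) x 50 (y) mm window with 12 mm bars between. Axes as the box's. The point is fixed to the box and does not sink with the catch.
- inlay_2 (a point): Centre of the upper face of an inlay, 68.5 mm above the table (1.5 mm below the lid's face), 25 mm in front of the box's centre and 31 mm to its +y side. Inlay: darker wood, 48 mm square, in a 52 (x) x 50 (y) mm window with 12 mm bars between. Axes as the box's. The point is fixed to the box and does not sink with the catch.
- inlay_3 (a point): Centre of the upper face of an inlay, 68.5 mm above the table (1.5 mm below the lid's face), 25 mm in front of the box's centre and 31 mm to its -y side. Inlay: darker wood, 48 mm square, in a 52 (x) x 50 (y) mm window with 12 mm bars between. Axes as the box's. The point is fixed to the box and does not sink with the catch.
- inlay_4 (a point): Centre of the upper face of an inlay, 68.5 mm above the table (1.5 mm below the lid's face), 25 mm in front of the box's centre and 93 mm to its -y side (rightmost). Inlay: darker wood, 48 mm square, in a 52 (x) x 50 (y) mm window with 12 mm bars between. Axes as the box's. The point is fixed to the box and does not sink with the catch.
- catch (a joint): How far the catch inlay is pressed straight down, m: 0 up, 0.005 fully in. It springs back when let go: it starts to give at about 1 N and is fully in at about 3.5 N, 4 N with the latch's friction. From about 3.5 mm on it releases the drawer.
- drawer (a joint): How far the drawer has slid out of the box's front (box -x), m: 0 shut, 0.06 fully out. Shut, the catch holds it against a spring of about 2.5 N; released, it slides out by itself in about one second and stays out. It has no handle.
- tray (a point): Middle of the drawer's inner floor, 12 mm above the table, moving with the drawer; axes as the box's. The tray inside is 66 (x) x 236 (y) mm.
- stone_drawer: Grey jade tablet, 57x45x6 mm, lying loose in the drawer (out of sight until it opens); origin: centre of its underside. It rides out with the drawer and stays in it.
- stone_lid: Grey jade tablet, 55x45x6 mm, lying loose on the lid's plain rear part behind the inlays, its long side along the box's y; origin: centre of its underside. To be left alone.
- bangle: Pale green jade bangle, 74 mm across, 9 mm high, lying loose on the table to the right (-y) of the box; origin: centre of its underside. To be left alone.
- stamp: Dark red-brown hand stamp, 27 mm wide, 63 mm high, standing loose on the table to the left (+y) of the box; origin: centre of its underside. To be left alone.

How it is judged (in metres and radians):
On the way:
1. the catch inlay is pressed in far enough to release the drawer (more than 3.5 mm) (value of joint catch above 0.0035 m), for 0.05 s.
At the end, for the whole second after the job is handed in: The drawer is out by more than 50 mm of its 60 and at rest, the catch has risen again (pressed less than 1.5 mm), the stone lies in the drawer, and the stone on the lid, the bangle and the upright stamp are within 20 mm of where they were (value of joint drawer above 0.05 m and velocity of joint drawer below 0.01 m/s and value of joint catch below 0.0015 m and x of stone_drawer in the frame of tray between -0.033 and 0.033 m and y of stone_drawer in the frame of tray between -0.118 and 0.118 m and z of stone_drawer in the frame of tray below 0.012 m and linear speed of stone_drawer below 0.02 m/s and distance of each of stone_lid, bangle, stamp from where it was at the start of the episode below 0.02 m and angle between stamp's own z axis and vertical below 0.2 rad); the robot touches nothing.
It fails at once if the stone on the lid, the bangle or the stamp is moved more than 20 mm or lifted (distance of any of stone_lid, bangle, stamp from where it was at the start of the episode above 0.02 m).
It fails at once if the stamp is tipped over (angle between stamp's own z axis and vertical above 0.5 rad).
It fails at once if the stone is lifted out of the drawer (z of stone_drawer in the frame of tray above 0.025 m).
It also fails if it takes over 42 s, if anything falls off the work surface, if the arm or the gripper's body presses on something with over 40 N, if the wrist force passes 120 N, or if a joint passes its speed limit or range.

## Working session

There is one attempt and no reset: what is moved stays moved. The work goes in short steps, Python scripts to look and compute and a tool call to move; the robot and the scene stay as the last step left them, time stands still between calls to the robot, and variables do not carry over. Pictures are saved under pics/ and viewed, at most 10 in all, crops included, and the job is handed in when it is done.

```bash
mkdir -p pics; python3 - <<'E'
from workcell import env,get_image,spot_in
import cv2
s=env.get_state();print(s['t'],s['position'],s['eef_rot'],s['force'],s['grip_width'])
for n in("scene","side"):
    p=get_image(n);cv2.imwrite(f"pics/{n}0.png",p["frame"][:,:,::-1])
    print(n,p["mtx"].tolist(),p["R"].tolist(),p["t"].tolist())
    for o in("box","inlay_1","stone_lid","bangle","stamp"):print(o,[(d["point"],round(d["conf"],2)) for d in spot_in(p,o)])
E
```

```text
0.0 [0.2412725  0.62978813 0.23032775] [[-9.33829995e-01  3.57716763e-01 -5.08542672e-04]
 [ 3.57717095e-01  9.33828396e-01 -1.73411248e-03]
 [-1.45429516e-04 -1.80128066e-03 -9.99998367e-01]] [ 0.302187    0.13231148 -0.40174825] 0.0855114684761722
scene [[503.2224599468702, 0.0, 277.41313830389794], [0.0, 503.2224599468702, 205.93318906804194], [0.0, 0.0, 1.0]] [[-0.5748892363975893, -0.8179562318253267, 0.02121246549341859], [-0.46682612553947983, 0.3065903713549277, -0.829503292763956], [0.6719938499629253, -0.4867750476457891, -0.5580988430389775]] [0.41433306914181967, 0.27578067884654867, 0.7240252654297281]
box [([274.6, 208.7], 0.77)]
inlay_1 [([277.7, 207.1], 0.68), ([243.9, 183.2], 0.53)]
stone_lid [([245.2, 182.5], 0.77), ([274.7, 208.1], 0.25)]
bangle [([355.8, 180.8], 0.52)]
stamp [([187.5, 229.5], 0.9)]
side [[420.8928519279046, 0.0, 284.1567508713235], [0.0, 420.8928519279046, 202.3351483716624], [0.0, 0.0, 1.0]] [[0.9993780178608828, 0.027530961190053514, -0.022036868933789453], [-0.0020663389722632365, -0.5781133057906976, -0.815953880995123], [-0.03520380177913962, 0.8154919078959051, -0.5776968413420587]] [-0.5629377568390169, 0.10829475810284657, 1.0129232388787848]
box [([301.5, 223.0], 0.69)]
inlay_1 [([300.3, 226.6], 0.84)]
stone_lid [([318.1, 188.8], 0.74)]
bangle [([303.9, 291.4], 0.73)]
stamp []
```

View pics/scene0.png

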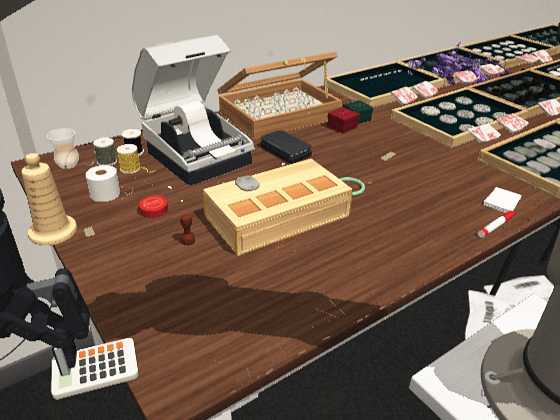

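View pics/side0.png

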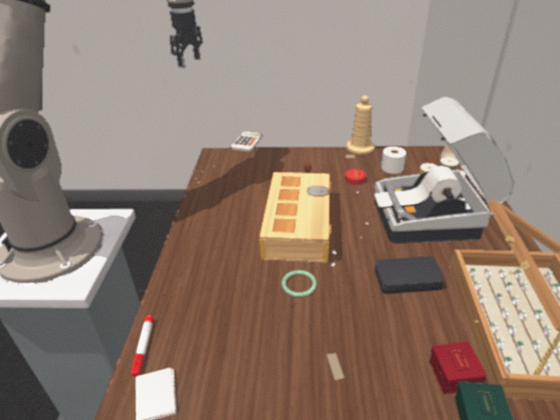

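The scene view shows the box at about (280,205), with inlays at roughly (243,208), (271,199), (299,191) and (324,183). The lid stone is at (247,183), the stamp at (187,230) and the bangle at (352,186). In the side view the inlays run from (290,182) to (284,226). Next I segment the inlays and fit the box pose.

```bash
cat > h.py <<'E'
import numpy as np,cv2
from scipy.optimize import least_squares
from workcell import env,get_image,spot_in
def proj(p,X):
    c=np.asarray(X)@p["R"].T+p["t"]; u=c@p["mtx"].T; return u[:,:2]/u[:,2:]
def onplane(p,uv,z):
    d=p["R"].T@np.linalg.inv(p["mtx"])@[*uv,1]; o=-p["R"].T@p["t"]; return o+d*(z-o[2])/d[2]
E
python3 - <<'E'
from h import *
pts={}
P={}
seed={"scene":[(243,208),(271,199),(299,191),(324,183)],"side":[(290,182),(287,195),(286,210),(284,226)]}
for n in seed:
    p=P[n]=get_image(n);f=p["frame"]
    hsv=cv2.cvtColor(f,cv2.COLOR_RGB2HSV)
    for q in seed[n]:print(n,q,hsv[q[1],q[0]],end=' ')
    L=[]
    ref=np.median([hsv[q[1],q[0]] for q in seed[n]],axis=0)
    m=(np.abs(hsv.astype(int)-ref)<[4,45,40]).all(2).astype(np.uint8)
    k,lab,st,ce=cv2.connectedComponentsWithStats(m,connectivity=4)
    for q in seed[n]:
        i=lab[q[1],q[0]];L.append(ce[i]);print(i,st[i],ce[i].round(1),onplane(p,ce[i],.0685).round(4))
    pts[n]=np.array(L)
dy=np.array([.093,.031,-.031,-.093])
def X(v):
    c,s=np.cos(v[2]),np.sin(v[2]);return np.c_[v[0]-.025*c-dy*s,v[1]-.025*s+dy*c,0*dy+.0685]
for use in(["scene"],["side"],["scene","side"]):
    r=least_squares(lambda v:np.concatenate([(proj(P[n],X(v))-pts[n]).ravel() for n in use]),[.6,0,0],loss="soft_l1")
    print(use,r.x,np.degrees(r.x[2]),r.fun.round(1))
print(X(r.x))
E
```

```text
scene (243, 208) [ 15 151 237] scene (271, 199) [ 14 151 235] scene (299, 191) [ 15 150 236] scene (324, 183) [ 15 154 235] 374 [228 199  33  18 335] [243.1 207.5] [0.5817 0.1819 0.0685]
347 [255 190  31  18 309] [270.7 198.9] [0.5777 0.119  0.0685]
320 [282 182  31  18 290] [296.5 190.7] [0.5738 0.0565 0.0685]
306 [307 175  29  17 267] [321.2 183. ] [ 0.5698 -0.0061  0.0685]
side (290, 182) [ 13 153 225] side (287, 195) [ 14 149 228] side (286, 210) [ 14 147 228] side (284, 226) [ 13 149 227] 34 [281 176  20  11 201] [290.4 181.2] [0.576  0.1846 0.0685]
36 [278 189  21  12 223] [288.4 194.3] [0.572  0.1235 0.0685]
46 [275 203  23  13 267] [286.3 209.1] [0.5683 0.0607 0.0685]
51 [272 218  24  15 301] [284.  225.1] [ 0.5644 -0.0006  0.0685]
['scene'] [ 0.60058539  0.08621341 -0.07104679] -4.070681461382136 [ 0.4 -0.3 -0.  -0.1 -0.1  0.1 -0.3  0.3]
['side'] [ 0.5951361   0.09053494 -0.06214609] -3.5607084442953827 [-0.  -0.1  0.   0.1 -0.  -0.1 -0.   0. ]
['scene', 'side'] [ 0.59660834  0.08885193 -0.06933996] -3.972887172364457 [ 0.3  1.1  0.1  1.3  0.   1.4 -0.1  1.5  0.8  0.3  0.7  0.4  0.5  0.3
  0.3  0.4]
[[ 0.57811187  0.18336055  0.0685    ]
 [ 0.57381623  0.12150954  0.0685    ]
 [ 0.5695206   0.05965853  0.0685    ]
 [ 0.56522497 -0.00219248  0.0685    ]]
```

Both views agree to within about 6 mm, with 62 mm spacing and yaw about -4°, so I'm using the mean. I'll close the fingers and travel towards inlay 1 at height.

Units first: shifts go in shares of 50 mm and turns go in shares of 120 degrees. So -0.035 m is -0.7, -0.022 m is -0.44.

{"method": "crank_tcp", "body": {"motion": [[[0,0,0,-0.4,-0.24,0,0],[0,0,0,-0.7,-0.44,0,0],[0,0,0,-0.7,-0.44,0,0],[0,0,0,-0.7,-0.44,0,0],[0,0,0,-0.7,-0.44,0,0],[0,0,0,-0.7,-0.44,0,0],[0,0,0,-0.7,-0.44,0,0],[0,0,0,-0.7,-0.44,0,0]]], "squeeze": 20}}

```text
t: 1.5
position: [0.4304, 0.3792, 0.2316]
eef_rot: [[-0.934, 0.358, 0.0], [0.358, 0.934, 0.001], [-0.0, 0.001, -1.0]]
force: [0.3, -0.5, 0.3]
grip_width: -0.0001
finger_force: 0.0
```

{"method": "crank_tcp", "body": {"motion": [[[0,0,0,-0.7,-0.44,0,0],[0,0,0,-0.7,-0.44,0,0],[0,0,0,-0.7,-0.44,0,0],[0,0,0,-0.7,-0.44,0,0],[0,0,-0.05,-0.7,-0.44,0,0],[0,0,-0.05,-0.6,-0.36,0,0],[0,0,-0.0417,0,0,0,0],[0,0,0,0,0,0,0]]]}}

```text
t: 2.3
position: [0.5786, 0.1888, 0.2313]
eef_rot: [[-0.997, 0.071, 0.0], [0.071, 0.997, 0.0], [-0.0, 0.0, -1.0]]
force: [-0.8, 0.5, -0.6]
grip_width: 0.0001
finger_force: 0.0
```

```bash
python3 - <<'E'
from h import *
s=env.get_state();R=s['eef_rot'];p=np.array(s['position']);print(p,R,s['force'])
print(np.array(R).T@(np.array([.578,.183,.1])-p))
E
```

```text
[0.57861517 0.18883564 0.23131222] [[-9.97486186e-01  7.08610055e-02  1.65897241e-04]
 [ 7.08610133e-02  9.97486198e-01  4.16245808e-05]
 [-1.62530649e-04  5.32755909e-05 -9.99999985e-01]] [-0.83806152  0.46837591 -0.61519551]
[ 0.00022145 -0.00587155  0.13131188]
```

{"method": "crank_tcp", "body": {"motion": [[[0,0,0,0,-0.116,0.6,0],[0,0,0,0,0,0.8,0],[0,0,0,0,0,0.8,0],[0,0,0,0,0,0.6,0],[0,0,0,0,0,0.1,0],[0,0,0,0,0,0,0],[0,0,0,0,0,0,0]]]}}

```text
t: 3.0
position: [0.5786, 0.1853, 0.0881]
eef_rot: [[-0.998, 0.069, 0.002], [0.069, 0.998, 0.001], [-0.002, 0.001, -1.0]]
force: [-0.1, -0.3, -0.2]
grip_width: -0.0005
finger_force: 0.0
```

```bash
python3 - <<'E'
from h import *
a=[]
for n,c in(("scene",(250,190)),("side",(295,190))):
    p=get_image(n);s=env.get_state()
    f=p["frame"];q=proj(p,[s['position']])[0];print(n,q)
    f=f[c[1]-60:c[1]+60,c[0]-65:c[0]+65];a.append(cv2.resize(f,None,fx=3,fy=3,interpolation=2))
cv2.imwrite("pics/a1.png",np.hstack(a)[:,:,::-1])
E
```

```text
scene [242.25003214 200.26837576]
side [291.35242348 174.610191  ]
```

View pics/a1.png

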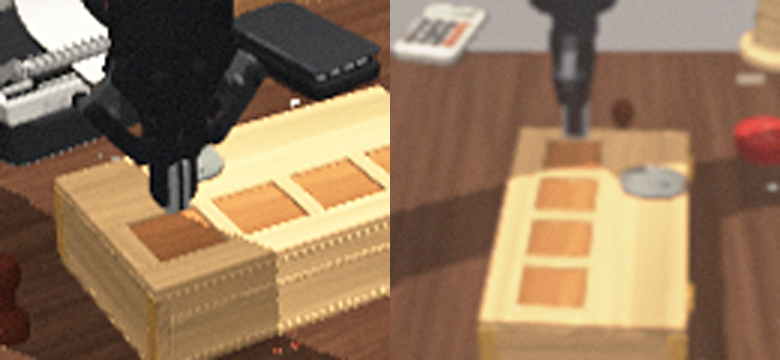

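The fingertips sit over inlay 1 in both views, matching the projections at (242,200) and (291,175). Now I probe it downwards.

In the tool's units: 0.01 m is 0.2, 0.007 m is 0.14.

{"method": "crank_tcp", "body": {"motion": [[[0,0,0,0,-0.04,0.2,0],[0,0,0,0,0,0.14,0],[0,0,0,0,0,0.04,0],[0,0,0,0,0,0,0]]]}}

```text
t: 3.5
position: [0.5776, 0.182, 0.0686]
eef_rot: [[-0.998, 0.07, -0.0], [0.07, 0.998, 0.0], [0.0, 0.0, -1.0]]
force: [-4.8, -1.5, 14.9]
grip_width: -0.0001
finger_force: 7.6
```

{"method": "crank_tcp", "body": {"motion": [[[0,0,0,0,0,0.02,0],[0,0,0,0,0,0.02,0],[0,0,0,0,0,0,0]]]}}

```text
t: 3.8
position: [0.5776, 0.182, 0.0685]
eef_rot: [[-0.998, 0.07, 0.0], [0.07, 0.998, 0.001], [0.0, 0.001, -1.0]]
force: [-10.3, -3.6, 32.0]
grip_width: 0.0003
finger_force: 15.8
```

Inlay 1 is rigid: 32 N with no motion. On to inlay 2, then 3.

{"method": "crank_tcp", "body": {"motion": [[[0,0,0,0,0,-0.3,0],[0,0,0,0,-0.62,0,0],[0,0,0,0,-0.62,0,0],[0,0,0,0,0,0,0],[0,0,0,0,0,0.2,0],[0,0,0,0,0,0.08,0],[0,0,0,0,0,0,0]]]}}

```text
t: 4.5
position: [0.5729, 0.1212, 0.0654]
eef_rot: [[-0.998, 0.068, -0.001], [0.068, 0.998, -0.0], [0.001, -0.0, -1.0]]
force: [0.8, 0.8, 1.4]
grip_width: -0.0001
finger_force: 0.0
```

{"method": "crank_tcp", "body": {"motion": [[[0,0,0,0,0,0.02,0],[0,0,0,0,0,0,0]]]}}

```text
t: 4.7
position: [0.5728, 0.1215, 0.0652]
eef_rot: [[-0.998, 0.068, -0.001], [0.068, 0.998, 0.0], [0.001, 0.0, -1.0]]
force: [-1.1, 0.5, 2.5]
grip_width: 0.0
finger_force: 1.4
```

Inlay 2 gives: 3.3 mm down at 2.5 N. I'll press it fully, then lift clear. The drawer slides out to the front, so straight up is safe.

In the tool's units: 0.0015 m is 0.03, 0.001 m is 0.02.

{"method": "crank_tcp", "body": {"motion": [[[0,0,0,0,0,0.02,0],[0,0,0,0,0,0.03,0],[0,0,0,0,0,0,0],[0,0,0,0,0,0,0],[0,0,0,0,0,0,0],[0,0,0,0,0,0,0],[0,0,0,0,0,0,0]]]}}

```text
t: 5.4
position: [0.5729, 0.1214, 0.0635]
eef_rot: [[-0.998, 0.068, -0.0], [0.068, 0.998, 0.001], [0.0, 0.001, -1.0]]
force: [-4.4, 0.7, 10.0]
grip_width: -0.0
finger_force: 4.7
```

```bash
python3 - <<'E'
from h import *
p=get_image("scene");cv2.imwrite("pics/b.png",p["frame"][120:280,120:380][:,:,::-1].repeat(3,0).repeat(3,1))
E
```

```text
(no output)
```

View pics/b.png

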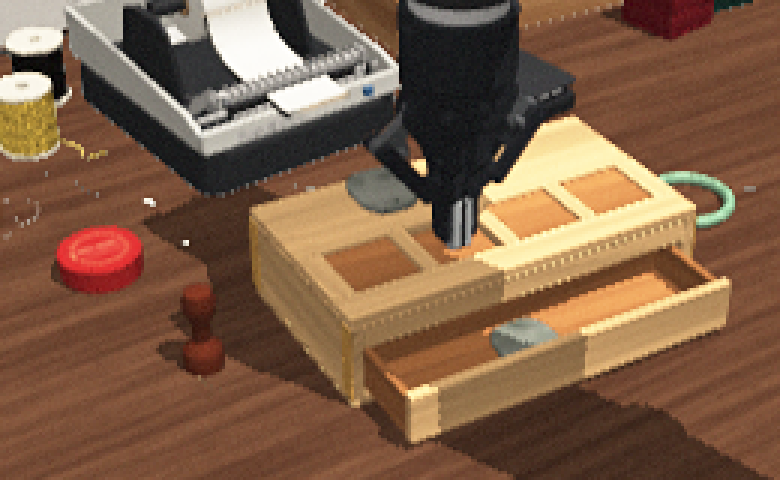

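The drawer is coming out, with the stone inside at about (520,335) in the crop. The fingers are on inlay 2 at (460,240), and the stamp, bangle and lid stone look untouched. I'll lift straight up and wait.

In the tool's units: -0.04 m is -0.8, -0.03 m is -0.6.

{"method": "crank_tcp", "body": {"motion": [[[0,0,0,0,0,-0.2,0],[0,0,0,0,0,-0.6,0],[0,0,0,0,0,-0.8,0],[0,0,0,0,0,-0.8,0],[0,0,0,0,0,-0.6,0],[0,0,0,0,0,0,0],[0,0,0,0,0,0,0],[0,0,0,0,0,0,0]]]}}

```text
t: 6.25
position: [0.5723, 0.1202, 0.2117]
eef_rot: [[-0.998, 0.069, -0.002], [0.069, 0.998, -0.001], [0.002, -0.001, -1.0]]
force: [0.2, 0.4, -0.2]
grip_width: 0.0004
finger_force: 0.0
```

{"method": "crank_tcp", "body": {"motion": [[[0,0,0,0,0,0,0],[0,0,0,0,0,0,0],[0,0,0,0,0,0,0],[0,0,0,0,0,0,0],[0,0,0,0,0,0,0],[0,0,0,0,0,0,0],[0,0,0,0,0,0,0],[0,0,0,0,0,0,0]]]}}

```text
t: 7.05
position: [0.5731, 0.1205, 0.2128]
eef_rot: [[-0.998, 0.069, 0.0], [0.069, 0.998, 0.0], [-0.0, 0.0, -1.0]]
force: [0.3, -0.2, 0.2]
grip_width: 0.0001
finger_force: 0.0
```

```bash
python3 - <<'E'
from h import *
p=get_image("scene");cv2.imwrite("pics/c.png",p["frame"][120:280,120:380][:,:,::-1].repeat(3,0).repeat(3,1))
v=[.5975,.0885,-.068];c,s=np.cos(v[2]),np.sin(v[2])
for d in(0,.05,.06):
  W=[[v[0]+c*x-s*y,v[1]+s*x+c*y,z] for x,y,z in((-.075-d,.125,.01),(-.075-d,-.125,.05))]
  print(d,(proj(p,W)-[120,120])*3)
E
```

```text
0 [[364.1570427  392.47531757]
 [679.73160278 235.99056679]]
0.05 [[401.95076567 436.87415408]
 [725.1476406  271.1911588 ]]
0.06 [[409.85373211 446.15830202]
 [734.60874886 278.52417656]]
```

View pics/c.png

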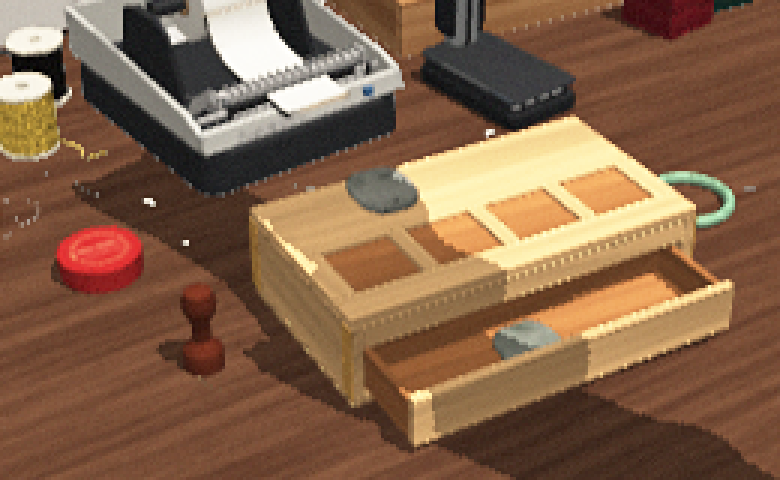

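The drawer's front corner is at (413,445), which matches the 60 mm prediction of (410,446). The hand is clear, inlay 2 is up, and nothing else has moved.

```bash
python3 -c "
from workcell import ticket
print(ticket.finish_job())"
```

```text
the job is handed in; nothing more can be done
None
```

The catch was inlay 2: pressing it fully in released the drawer, which the last picture shows about 60 mm out with the jade stone still in it, and I handed the job in with the hand clear and the other objects undisturbed (no verdict came back).

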